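# Nip up a bearing lock ring with the barrel held

## Robot

A 6-joint arm with a two-finger parallel gripper is mounted at the origin on the work surface. World frame = base frame: x ahead of the robot, y to its left, z up, the work surface at z = 0. Lengths are in m, angles in degrees, forces in N, time in s.
With the tool pointing down it reaches from about 0.325 to 0.85 m from the base axis. Payload 15.5 kg.
Tool frame: the origin (TCP) lies at the very end of the fingers, on their centre line; the grasp point (between the pads) lies arm.grip_depth behind it (arm.grip_depth is the distance from the TCP to the grasp point, in m); z points along the fingers, y is the direction in which the jaws open and shut (so a half turn about z gives the same grasp; the last joint's range is limited). The gripper opens to 91 mm and grips with 3 to 60 N. Pads are 32 mm wide; open, the fingers measure 118 mm over their backs; the gripper's body (76 mm by 178 mm) begins 60 mm behind the grasp point.
Start: joints at [-75.716, 28.281, 77.091, -0, 74.628, -5.472], TCP at [0.211, -0.588, 0.214] pointing down, gripper open.
Joint ranges: [-166.48, 166.48], [-47.26, 123.95], [12.59, 153.08], [-70.14, 250.14], [6.76, 159.57], [-176.63, 176.63]. Speed limits (degrees/s): [108.29, 108.29, 147.25, 172.46, 172.46, 172.46].

## Interface

Orientations are given as a 3x3 rotation matrix whose columns are the frame's x, y, z axes.
In Python, from rig import arm gives the robot as it stands. Calls block until the motion is done:
- arm.move_to(position, orientation): joint-space move of the TCP to a pose.
- arm.move_l(position, orientation=None, feed=0.15): straight line of the TCP; orientation=None keeps the orientation; feed is the mean speed in m/s.
- arm.move_joints(angles): joint-space move.
- arm.grip(opening): finger opening in m; the grip force is fixed at half the most; returns when the fingers have stopped.
- arm.sleep(seconds).
- arm.solve_ik(position, orientation): joint angles nearest the present ones, or None.
- arm.snapshot(name): name is "scene" or "top" or "wrist"; returns the picture (480x640x3 uint8, red, green, blue); there is no depth.
- arm.get_calibration(name): a dict with "intrinsics" (3x3 intrinsics, pixels), "cam_to_world" (4x4, takes a point from camera to world coordinates). Camera axes: x right, y down, z forward; pixel columns grow to the right and rows downward; lengths in m; the calibration is good to about 2 mm. A picture is of the moment at which its call begins: read the wrist's pose just before it. get_calibration takes no time and is no camera call; for the wrist camera it gives the pose at the moment of the call.
A pose or a line that the arm cannot do raises arm.Unreachable and nothing moves.
- arm.sign_off(): hands the job in, once; it reports no verdict.
Readings, each from a call of its own:
- arm.current_t(): time.
- arm.current_joint_positions(): joint angles.
- arm.current_dq(): joint speeds.
- arm.current_tau(): joint torques, N m.
- arm.current_ee_pos(): TCP position.
- arm.current_tool_rot(): TCP orientation.
- arm.current_force(): force on the tool from outside, world axes, zero at the start.
- arm.current_torque(): the same for the moment, N m.
- arm.current_width(): finger opening in m.
Only numpy, scipy, OpenCV 4.12 (cv2) and the standard library are available. Lean on these libraries where they do the work, as an engineer would, in place of code of your own. Each camera call takes 0.05 s, during which the arm holds its last target. There are 200 camera calls.

## Task

On the bike bench, gently lower the square box spanner fully home over the square end of the bearing barrel, its handle lying on the fixture's rest beside the stop lug, and let go of it. Then turn the knurled lock ring clockwise (seen from above) until you feel it bite against the frame shell, and nip it up by about 20 degrees more (well short of 30), while the spanner keeps the barrel from turning. Leave the spanner in place and don't disturb the other things on the bench.

Things in the scene. Friction and masses are not known exactly. Their poses are not given: they have to be found in the camera images.
- fixture: Fixed bench fixture: dark steel base plate 120 x 120 x 12 mm with an upright olive frame shell (46 mm diameter, 12 to 50 mm above the bench) and a 24 mm tube stub to +y (top at 37 mm). Origin on the bench on the shell's axis; z up. Towards -y a grey rest block (x from -28 to +18, y from -130 to -106, flat top at 72 mm) with a stop lug on it.
- stop_lug (a point): Middle of the stop lug's flat face, which looks to the fixture's +x; at (-11, -118, 81) mm in the fixture's frame, same axes. Lug 12 mm thick, 24 mm along y, top at 90 mm. A spanner handle lying on the rest on its +x side cannot swing clockwise past it, so holds the barrel; with the square lined up the handle clears the lug by 4 mm.
- barrel_seat (a point): Point on the barrel's vertical axis, 78 mm above the bench: the eye's centre when the spanner is fully home. Square end 24 mm across flats from 72 to 90 mm above the bench, cone above it to 96 mm (23 to 16 mm diameter), round shoulder (34 mm diameter, top at 72 mm) below it to rest on. x and y are square to the flats and at the start agree with the fixture's.
- barrel (a joint): Turn of the barrel in the shell, rad, clockwise from above is positive; 0 is its correct setting and where it starts. It turns easily (0.04 N m) and the ring drags it along unless it is held.
- ring_centre (a point): Centre of the knurled aluminium lock ring: 60 mm diameter, 50 to 68 mm above the bench, on the barrel's axis just above the narrower shell, so fingers can reach below it. Its height does not change noticeably. It starts loose: it turns clockwise 0.6 to 1.4 rad against about 0.12 N m of drag before it touches the shell.
- washer (a joint): Bite of the ring, rad: how far the ring has turned clockwise after touching the shell, crushing the washer under it; 0 until it touches. While turning, the torque jumps at the bite from the drag to about 0.45 N m, then rises by 0.7 N m per rad (0.7 N m at 0.35 rad); it reads lower at rest. It keeps its bite when released.
- spanner_eye (a point): Centre of the square hole of the loose plain-steel box spanner, half-way up. Spanner flat, 12 mm thick, about 170 g, lying on the bench; head 36 x 36 mm with a 25.6 mm square through hole, sides along its x and y; handle a straight bar 14 mm wide along its +x, from 18 to 155 mm from the eye's centre. z up.
- spanner_grip (a point): Point on the spanner's handle 60 mm from the eye's centre, half-way up, near its balance point: the place to grip it, across the 14 mm width. Same axes as the eye.
- spanner_rest (a point): Point on the middle line of the spanner's handle 118 mm from the eye's centre, half-way up: the part that lies on the rest beside the stop lug when fitted. Same axes as the eye.
- wrench: Bystander: open-ended wrench with a blue handle, 180 mm long, lying on the bench.
- driver: Bystander: screwdriver with a blue handle, 180 mm long, lying on the bench.
- sprocket: Bystander: dark flat sprocket ring, 90 mm diameter, 6 mm thick.
- oil: Bystander: black oil bottle, 44 mm diameter, 120 mm tall.
- grease: Bystander: white grease jar, 64 mm diameter, 60 mm tall.
- hub: Bystander: aluminium wheel hub standing on its flange, 56 mm diameter, 64 mm tall.
There are look-alikes about, which are no part of the job. What is shaped like the part that bears spanner_eye but black or turquoise is not meant.

How it is judged (in metres and radians):
On the way, in this order (a step that is already met when the one before it is completed fails the run):
1. the spanner is fully home on the barrel's square, its handle on the rest beside the stop lug, let go, with the ring not yet nipped (horizontal distance between spanner_eye and barrel_seat below 0.004 m and z of spanner_eye in the frame of barrel_seat below 0.004 m and angle between spanner_eye's own z axis and vertical below 0.1 rad and x of spanner_rest in the frame of stop_lug between 0 and 0.024 m and y of spanner_rest in the frame of stop_lug between -0.012 and 0.012 m and contact force between the fingers and spanner below 0.3 N and value of joint washer below 0.05 rad), for 0.2 s.
2. the ring is nipped up against the shell (value of joint washer above 0.1 rad), for 0.1 s.
At the end, for the whole second after the job is handed in: The lock ring has bitten 0.10 to 0.60 rad (tightened to about 0.52 to 0.87 N m), the barrel stands within 0.2 rad of its setting, and the spanner lies at rest fully home on the square (eye within 4 mm of its seat, level within 0.1 rad), its handle on the rest on the right side of the stop lug (horizontal distance between spanner_eye and barrel_seat below 0.004 m and z of spanner_eye in the frame of barrel_seat below 0.004 m and angle between spanner_eye's own z axis and vertical below 0.1 rad and x of spanner_rest in the frame of stop_lug between 0 and 0.024 m and y of spanner_rest in the frame of stop_lug between -0.012 and 0.012 m and value of joint washer between 0.1 and 0.6 rad and value of joint barrel between -0.2 and 0.2 rad and linear speed of spanner below 0.02 m/s); the robot touches nothing.
It fails at once if the held spanner is forced against the fixture or barrel with over 30 N (contact force between spanner and fixture above 30 N and contact force between the fingers and spanner above 1 N).
It fails at once if the barrel is turned more than 0.2 rad from its setting (value of joint barrel above 0.2 rad or value of joint barrel below -0.2 rad).
It fails at once if the ring is overtightened (bite above 0.60 rad, about 0.87 N m) (value of joint washer above 0.6 rad).
It fails at once if a bystander is moved more than 30 mm (distance of any of wrench, driver, sprocket, oil, grease, hub from where it was at the start of the episode above 0.03 m).
It also fails if it takes over 67 s, if anything falls off the work surface, if the arm or the gripper's body presses on something with over 40 N, if the wrist force passes 120 N, or if a joint passes its speed limit or range.

## Working session

There is one attempt and no reset: what is moved stays moved. The work goes in short steps, each a Python script; the robot and the scene stay as the last script left them, time stands still between calls to the robot, and variables do not carry over. Pictures are saved under pics/ and viewed, about 8 in all and at most 12, crops included, and the job is handed in when it is done.

```bash
ls; mkdir -p pics; python3 - <<'E'
from rig import arm
import cv2,numpy as np
for n in ["scene","top"]:
    im=arm.snapshot(n); cv2.imwrite(f"pics/{n}0.png",im[:,:,::-1])
    c=arm.get_calibration(n); print(n,np.round(c["intrinsics"],1).tolist(),np.round(c["cam_to_world"],3).tolist())
print(arm.grip_depth,arm.current_t(),arm.current_tool_rot(),arm.current_width())
c=arm.get_calibration("wrist");print(c["intrinsics"].tolist() if hasattr(c["intrinsics"],'tolist') else c["intrinsics"],np.round(c["cam_to_world"],3).tolist())
E
```

```text
pics
scene [[623.1, 0.0, 335.5], [0.0, 623.1, 248.0], [0.0, 0.0, 1.0]] [[0.836, 0.41, -0.363, 1.122], [0.548, -0.631, 0.549, -0.832], [-0.004, -0.658, -0.753, 1.196], [0.0, 0.0, 0.0, 1.0]]
top [[462.4, 0.0, 322.6], [0.0, 462.4, 241.1], [0.0, 0.0, 1.0]] [[-0.012, -0.994, 0.105, 0.482], [-1.0, 0.011, -0.007, -0.015], [0.006, -0.105, -0.994, 1.176], [0.0, 0.0, 0.0, 1.0]]
0.0188 0.1 [[ 9.41153890e-01  3.37978219e-01 -2.82229319e-04]
 [ 3.37978325e-01 -9.41153313e-01  1.04581571e-03]
 [ 8.78418737e-05 -1.07966092e-03 -9.99999413e-01]] 0.09104739620264042
[[358.6276905192826, 0.0, 311.3873779568634], [0.0, 358.6276905192826, 240.41656801065366], [0.0, 0.0, 1.0]] [[0.338, -0.9, -0.274, 0.289], [-0.941, -0.324, -0.098, -0.56], [-0.0, 0.291, -0.957, 0.384], [0.0, 0.0, 0.0, 1.0]]
```

View pics/top0.png

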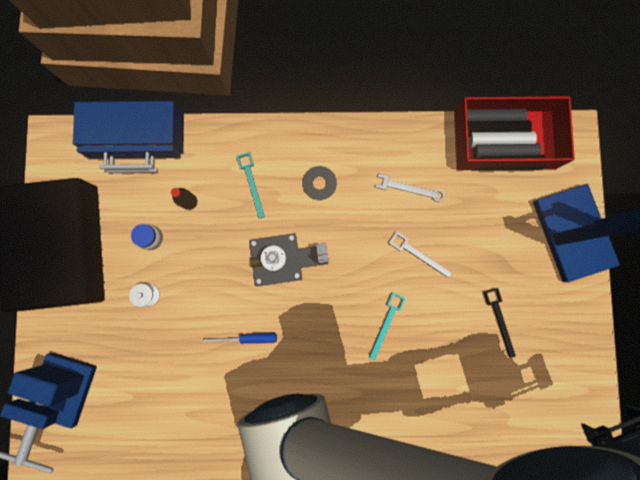

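View pics/scene0.png

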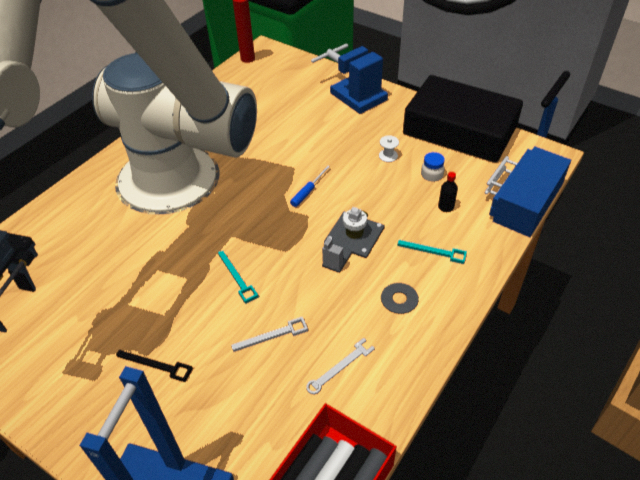

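The plain steel box spanner is at top px eye (398,242), handle end (450,275), and at scene px (300,326). These could be mistaken for it:
- turquoise spanners at top px (245,160) and (396,300)
- a black spanner at top px (492,296)
- the open-ended wrench at top px (380,183)

I choose the steel one. The fixture is at top px (272,258), with its rest at (320,252). Next I'll look closer with the wrist camera.

```bash
cat > h.py <<'E'
from rig import arm
import cv2,numpy as np
def Rz(yaw):
    c,s=np.cos(np.radians(yaw)),np.sin(np.radians(yaw))
    return np.array([[c,s,0],[s,-c,0],[0,0,-1.]])
def ray(cal,uv):
    K,T=np.array(cal["intrinsics"]),np.array(cal["cam_to_world"])
    d=T[:3,:3]@np.linalg.solve(K,[uv[0],uv[1],1.]); return T[:3,3],d/np.linalg.norm(d)
def onz(cal,uv,z):
    o,d=ray(cal,uv); return o+d*(z-o[2])/d[2]
def tri(obs):
    A=np.zeros((3,3));b=np.zeros(3)
    for c,uv in obs:
        o,d=ray(c,uv);P=np.eye(3)-np.outer(d,d);A+=P;b+=P@o
    x=np.linalg.solve(A,b); return x,[np.linalg.norm(np.cross(x-ray(c,uv)[0],ray(c,uv)[1])) for c,uv in obs]
def proj(cal,p):
    K,T=np.array(cal["intrinsics"]),np.array(cal["cam_to_world"])
    q=K@(T[:3,:3].T@(np.asarray(p)-T[:3,3])); return q[:2]/q[2]
def shot(name):
    import pickle
    c=arm.get_calibration("wrist"); im=arm.snapshot("wrist")[:,:,::-1].copy()
    cv2.imwrite(f"pics/{name}.png",im); pickle.dump(c,open(f"pics/{name}.pkl","wb")); return c,im
def cal(name):
    import pickle; return pickle.load(open(f"pics/{name}.pkl","rb"))
E
python3 - <<'E'
from h import *
ct=arm.get_calibration("top");cs=arm.get_calibration("scene")
e=onz(ct,(398,242),.012);t=onz(ct,(450,275),.012);f=onz(ct,(272,258),.09);r=onz(ct,(320,252),.08)
print(e,t,f,r,tri([(ct,(398,242)),(cs,(300,326))]),tri([(ct,(272,258)),(cs,(355,215))]))
a=np.degrees(np.arctan2(*(e-t)[1::-1]));print("yaw",a)
g=e+(t-e)/np.linalg.norm(t-e)*.06
u=(e-g)/.06
arm.move_to([*(g-u*.03)[:2],.16],Rz(a)); shot("s1")
arm.move_to([*(g+u*.06)[:2],.16],Rz(a)); shot("s2")
for i,dy in ((1,-.06),(2,.04)):
    arm.move_to([f[0],f[1]+dy-.03,.24],Rz(90)); shot(f"f{i}")
print(arm.current_t())
for k in "sf":
    A,B=[cv2.imread(f"pics/{k}{i}.png")[:, 120:520] for i in (1,2)]
    cv2.imwrite(f"pics/{k}12.png",np.hstack([A,B]))
E
```

```text
[ 0.60000102 -0.21354978  0.012     ] [ 0.51515777 -0.34204818  0.012     ] [0.55750865 0.09724932 0.09      ] [ 0.57122413 -0.01571903  0.08      ] (array([ 0.60522006, -0.21086053,  0.00662796]), [np.float64(0.005901038625210441), np.float64(0.005901038625210618)]) (array([0.560674  , 0.10039336, 0.07639823]), [np.float64(0.0027968727808210564), np.float64(0.0027968727808209675)])
yaw 56.56453303350473
3.8417
```

View pics/s12.png

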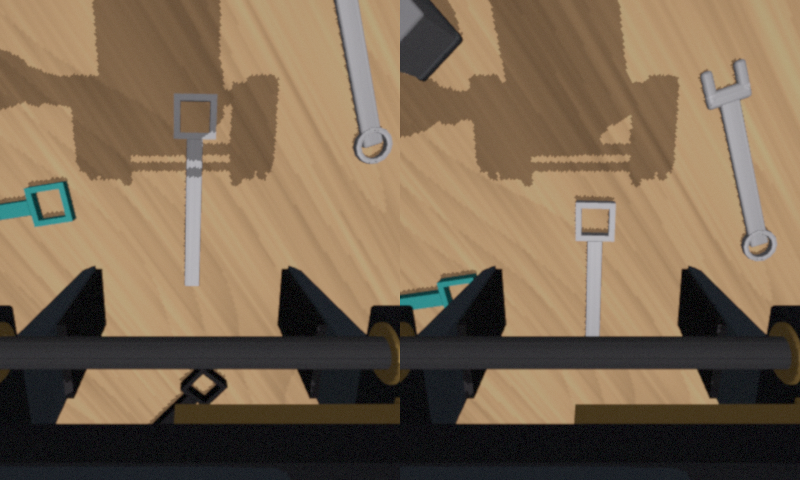

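View pics/f12.png

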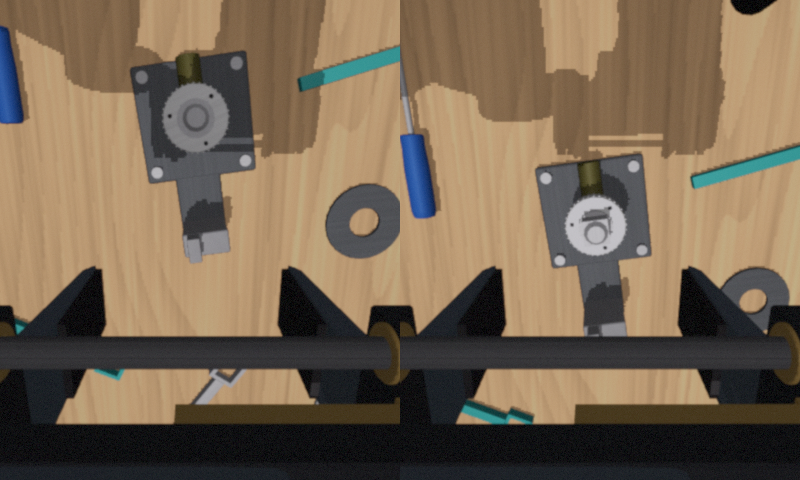

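Left pair: the steel spanner has its eye at full-frame px (315,116) in s1 and (315,221) in s2. It is clearly steel with a square hole. Right pair: the fixture has its cone at (316,117) in f1 and (316,233) in f2, with four bolts for yaw. Next I refine these positions numerically.

```bash
cat > m.py <<'E'
from h import *
def blob(name,uv,r=9,hi=True):
    g=cv2.GaussianBlur(cv2.cvtColor(cv2.imread(f"pics/{name}.png"),cv2.COLOR_BGR2GRAY),(0,0),.8)
    x,y=map(int,uv);w=g[y-r:y+r+1,x-r:x+r+1]
    _,b=cv2.threshold(w,0,255,cv2.THRESH_OTSU)
    n,l,s,c=cv2.connectedComponentsWithStats(b if hi else 255-b)
    k=min(range(1,n),key=lambda i:np.hypot(*(c[i]-r))-0.05*min(s[i,4],40)); return c[k]+[x-r,y-r]
E
python3 - <<'E'
from m import *
# spanner: fit steel-outline: hole corners via contour of non-steel inside head
for nm,uv in (("s1",(315,116)),("s2",(315,221))):
    im=cv2.imread(f"pics/{nm}.png"); hsv=cv2.cvtColor(im,cv2.COLOR_BGR2HSV)
    x,y=uv; w=hsv[y-30:y+30,x-30:x+30]
    m=(w[...,1]<60).astype(np.uint8)*255
    ff=255-m; n,l,s,c=cv2.connectedComponentsWithStats(ff,connectivity=4)
    k=l[30,30]; pts=np.argwhere(l==k)[:,::-1].astype(np.float32)
    rr=cv2.minAreaRect(pts); print(nm,s[k,4],c[k]+[x-30,y-30],rr)
b1=[(262,77),(356,62),(365,161),(276,173)];b2=[(265,178),(354,161),(363,250),(279,261)]
c1,c2=cal("f1"),cal("f2");P=[]
for a,b in zip(b1,b2):
    p,q=blob("f1",a),blob("f2",b);X,e=tri([(c1,p),(c2,q)]);P.append(X);print(p,q,X.round(4),np.round(e,4))
P=np.array(P);print("mean",P.mean(0));d=[P[1]-P[0],P[2]-P[3]];print([np.degrees(np.arctan2(v[1],v[0])) for v in d],[np.degrees(np.arctan2(v[1],v[0])) for v in (P[0]-P[3],P[1]-P[2])],[np.linalg.norm(v) for v in d])
print("cone",tri([(c1,(316,117)),(c2,(316,233))]))
print("eye",tri([(cal("s1"),(315,116)),(cal("s2"),(315,221))]), onz(cal("s1"),(312,285),.012))
# fine crops
A=cv2.imread("pics/f1.png")[70:170,266:366];B=cv2.imread("pics/f2.png")[180:280,266:366]
C=cv2.imread("pics/s1.png")[66:166,265:365];D=cv2.imread("pics/s2.png")[171:271,265:365]
cv2.imwrite("pics/z1.png",cv2.resize(np.vstack([np.hstack([A,B]),np.hstack([C,D])]),(600,600),interpolation=cv2.INTER_CUBIC))
E
```

```text
s1 923 [314.50054171 116.69664139] ((29.5, 30.5), (31.0, 29.0), 90.0)
s2 629 [314.78537361 220.31319555] ((30.0, 29.5), (23.0, 26.0), 90.0)
[261.24242424  76.83333333] [265.26732673 178.05940594] [0.5075 0.1405 0.017 ] [0.0001 0.0001]
[356.10526316  62.54887218] [353.17346939 165.73469388] [0.6026 0.1536 0.0156] [0. 0.]
[365.03738318 160.35514019] [361.59756098 249.79268293] [0.6155 0.0581 0.0161] [0.0001 0.0001]
[276.62135922 172.55339806] [279.2967033 260.3956044] [0.5202 0.0455 0.0174] [0. 0.]
mean [0.56145677 0.09942131 0.0165259 ]
[np.float64(7.813914697432934), np.float64(7.534275999349984)] [np.float64(97.60362001086699), np.float64(97.68611817722343)] [np.float64(0.09604015884791987), np.float64(0.09617687836095137)]
cone (array([0.56175157, 0.0996867 , 0.09164427]), [np.float64(1.73538728179041e-05), np.float64(1.7353872817780522e-05)])
eye (array([ 0.60499616, -0.21255231,  0.00937926]), [np.float64(3.1156374063186165e-05), np.float64(3.115637406330793e-05)]) [ 0.51783218 -0.33981148  0.012     ]
```

View pics/z1.png

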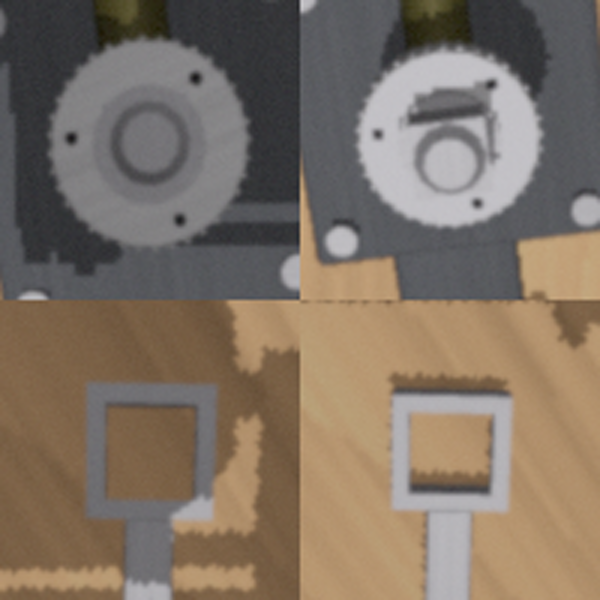

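```bash
python3 - <<'E'
from h import *
X,e=tri([(cal("s1"),(315.5,116.3)),(cal("s2"),(315.2,221.7))]);print(X,e)
end=onz(cal("s1"),(312,285),.012); d=(X-end)[:2]; yaw=np.degrees(np.arctan2(d[1],d[0])); u=d/np.linalg.norm(d);print(yaw,np.linalg.norm(d))
g=X[:2]-.06*u
arm.grip(.05)
arm.move_to([*g,.08],Rz(yaw)); arm.move_l([*g,.002],feed=.08)
print(arm.current_force(),arm.current_ee_pos())
arm.grip(0.0);print("w",arm.current_width())
arm.move_l([*g,.15],feed=.15)
print(arm.current_width(),arm.current_force(),arm.current_t())
# carry to hover above the barrel, TCP keeps eye 60mm along tool +x
ax=np.array([.5616,.0996]);y2=97.65;v=np.array([np.cos(np.radians(y2)),np.sin(np.radians(y2))])
arm.move_to([*(ax-.06*v),.15],Rz(y2)); 
c,im=shot("h1"); print(arm.current_ee_pos(),arm.current_torque(),arm.current_t(),proj(c,[*ax,.096]),proj(c,[*ax,.15+.01]))
cv2.imwrite("pics/h1z.png",cv2.resize(im[60:300,160:480],(800,600),interpolation=cv2.INTER_CUBIC))
E
```

```text
[ 0.6050734  -0.21295623  0.01085698] [np.float64(0.00014961792281418463), np.float64(0.00014961792281398357)]
55.48282033603665 0.15395871116829352
[ 0.16808106  0.35235144 -0.08029923] [ 0.57140025 -0.26260329  0.00249939]
w 0.01361090520678267
0.014071596561343009 [ 0.00726519  0.80284222 -2.05072139] 9.0083
[0.57001695 0.03888718 0.14994112] [ 0.02089499 -0.10733155  0.00979537] 10.2167 [311.15927767 167.61650321] [311.17610819 181.85361118]
```

View pics/h1z.png

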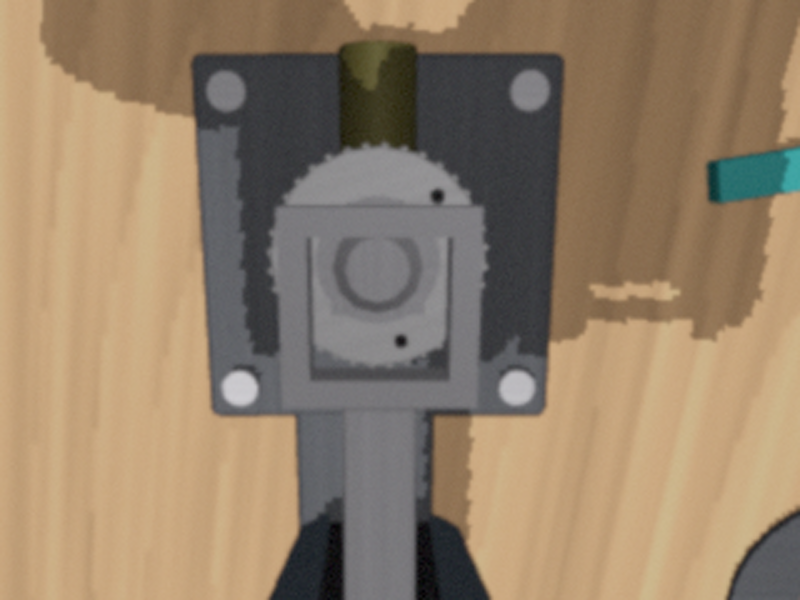

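The spanner is held straight. The cone is at full px (311.2,168.8) and the eye at (312,182.8), which is under 0.5 mm of relative error. I'll correct that and lower it with force guarding.

```bash
python3 - <<'E'
from h import *
y2=97.65;v=np.array([np.cos(np.radians(y2)),np.sin(np.radians(y2))]);ex=np.array([v[1],-v[0]])
ax=np.array([.5616,.0996]); p=ax-.06*v-.0004*v-.0003*ex
arm.move_l([*p,.103],feed=.08); arm.sleep(.2); f0=np.array(arm.current_force()); print(f0,arm.current_torque())
z=.103
while z>.0742:
    z-=.001; arm.move_l([*p,z],feed=.03)
    f=np.array(arm.current_force())-f0
    if abs(f).max()>1.5: print(round(z,4),f.round(2),np.round(arm.current_torque(),2))
    p=p+np.clip(f[:2]*5e-5,-.0003,.0003)   # yield sideways
    if f[2]>7: break
print(z,f,p,arm.current_ee_pos(),arm.current_t())
E
```

```text
[ 0.88101022 -0.18861512 -0.90778857] [-0.00882666 -0.12244876  0.02541186]
0.1 [-0.9   0.16 -1.59] [-0.01 -0.12 -0.02]
0.097 [-1.88  0.15  0.33] [-0.01 -0.12 -0.06]
0.096 [-1.58  0.32 -0.31] [ 0.06 -0.12  0.01]
0.091 [-1.68  0.56 -0.39] [-0.   -0.09 -0.01]
0.089 [ 0.92 -0.07 -1.92] [-0.01 -0.22  0.02]
0.081 [-0.06 -0.6  -1.84] [ 0.   -0.24 -0.09]
0.079 [ 0.   -0.13 -1.76] [-0.03 -0.24 -0.01]
0.074 [0.34 0.71 1.65] [ 0.02 -0.13 -0.04]
0.07399999999999997 [0.34218059 0.71273901 1.65483363] [0.56868577 0.04006746] [0.56867175 0.0400327  0.07401917] 18.4083
```

Smooth descent with no jam, and light contact at the expected height. Now I'll release, rise and check.

```bash
python3 - <<'E'
from h import *
p=arm.current_ee_pos()
arm.grip(.05); arm.sleep(.1)
arm.move_l([p[0],p[1],.16],feed=.12); 
y2=97.65;v=np.array([np.cos(np.radians(y2)),np.sin(np.radians(y2))])
ax=np.array([.5617,.0995])
arm.move_to([*(ax-.085*v),.2],Rz(y2)); arm.grip(.091); arm.sleep(.2)
c,im=shot("p1");print(arm.current_t(),arm.current_force(),arm.current_torque())
ex=np.array([v[1],-v[0]])
for q in ([*ax,.084],[*(ax-.118*v),.084],[*(ax-.118*v-.011*ex),.09]): print(proj(c,q))
cv2.imwrite("pics/p1z.png",cv2.resize(im[60:360,120:520],(800,600),interpolation=cv2.INTER_CUBIC))
E
```

```text
21.4167 [-0.07365586  0.4505343  -0.01086519] [ 0.02254265 -0.089327    0.00406031]
[311.60526809 127.6199242 ]
[311.55125559 271.86943418]
[298.48694018 274.55473693]
```

View pics/p1z.png

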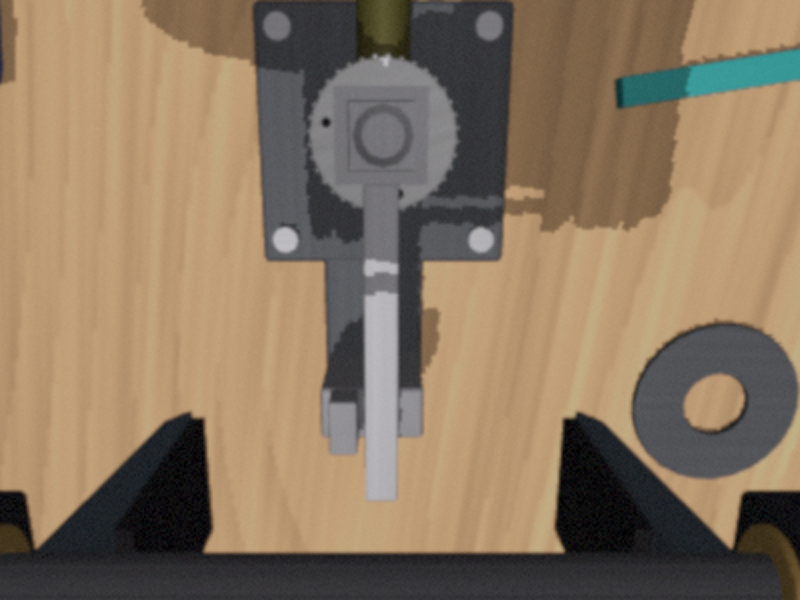

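The spanner is home. Its eye is at full px (310.5,127.5) against a predicted (311.6,127.6). The handle lies on the rest, to the right (+x) of the lug. Now the ring.

```bash
cat > turn.py <<'E'
from h import *
Y=97.65; v=np.array([np.cos(np.radians(Y)),np.sin(np.radians(Y))]); ax=np.array([.5617,.0993])
def go(d,z=.044): arm.move_to([*ax,z],Rz(Y+d))
def stroke(d0,d1,step,stop):
    """turn clockwise from d0 to d1; stop once the torque has passed stop"""
    d=d0; log=[]
    while d-step>=d1-1e-6:
        d-=step; go(d); log.append((round(d,1),round(arm.current_torque()[2]-T0,3)))
        if log[-1][1]>stop: break
    for l in log: print(l,end=" ")
    print(); return d,log
T0=0.
E
python3 - <<'E'
import turn
from turn import *
go(40,.14); arm.move_l([*ax,.044],feed=.1)
arm.sleep(.1); f0=arm.current_force(); turn.T0=arm.current_torque()[2]
arm.grip(0.0); print("w",arm.current_width(),np.round(f0,2),np.round(arm.current_force(),2),turn.T0,arm.current_torque()[2],arm.current_t())
d,l=stroke(40,-40,4,.27)
print(d,arm.current_t(),np.round(arm.current_force(),2),arm.current_width())
E
```

```text
w 0.05948878086371942 [-0.02 -0.03  0.55] [0.46 1.13 2.18] 0.07586910389173959 0.01606976301092791 23.825
(36, np.float64(-0.128)) (32, np.float64(-0.049)) (28, np.float64(-0.134)) (24, np.float64(-0.161)) (20, np.float64(-0.114)) (16, np.float64(-0.105)) (12, np.float64(-0.089)) (8, np.float64(-0.092)) (4, np.float64(-0.067)) (0, np.float64(-0.171)) (-4, np.float64(-0.084)) (-8, np.float64(0.029)) (-12, np.float64(0.09)) (-16, np.float64(0.148)) (-20, np.float64(0.191)) (-24, np.float64(0.23)) (-28, np.float64(0.276)) 
-28 28.075 [-2.42  1.28  6.8 ] 0.05906994911679962
```

The torque sat flat at drag level down to about -4°. It then stepped up and climbed at about 0.7 N m/rad, so the bite is at roughly -4° ± 3 and I have nipped about 20–24°. I'll release and check how far the ring really turned, using its three dark holes.

```bash
python3 - <<'E'
from turn import *
arm.grip(.091); arm.move_l([*ax,.16],feed=.12)
arm.move_to([*(ax-.085*v),.2],Rz(Y)); arm.sleep(.2)
c,im=shot("q1"); print(arm.current_t(),arm.current_force())
a=cv2.imread("pics/p1.png")
ex=np.array([v[1],-v[0]])
# rectify ring plane z=.068 to top view, fixture axes, 10 px/mm /2
def rect(name,z=.068,h=.036):
    cc=cal(name); P=[ax+sx*h*ex+sy*h*v for sx,sy in((-1,1),(1,1),(1,-1),(-1,-1))]
    src=np.float32([proj(cc,[*p,z]) for p in P]); n=400
    return cv2.warpPerspective(cv2.imread(f"pics/{name}.png"),cv2.getPerspectiveTransform(src,np.float32([[0,0],[n,0],[n,n],[0,n]])),(n,n),flags=cv2.INTER_CUBIC)
top=np.hstack([rect("f1"),rect("p1")])
bot=cv2.resize(im[60:360,120:520],(400,300)); r=rect("q1")
out=np.zeros((600,800,3),np.uint8)
out[:300,:300]=cv2.resize(rect("f1"),(300,300));out[:300,300:600]=cv2.resize(rect("p1"),(300,300))
out[300:,:300]=cv2.resize(r,(300,300));out[300:,300:700]=bot
cv2.imwrite("pics/q1z.png",out)
E
```

```text
30.775 [-0.68019713 -0.70584724 -0.28331416]
```

View pics/q1z.png

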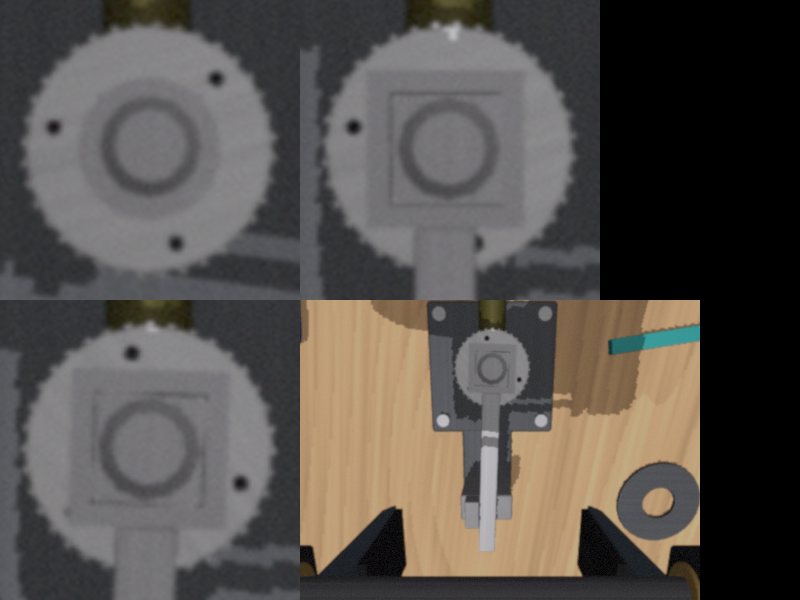

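The ring holes moved from 167.8° to 100.7° and from 46.7° to -21.3°. That is about 67.5° clockwise for 68° commanded, so the fingers did not slip. The spanner is still home, with its handle on the +x side of the lug and turned only about 3°. The bystanders in view have not moved. The bite is about 20–28°, inside the tolerance, so I'm handing in.

```bash
python3 -c "
from rig import arm
arm.sleep(.2); print(arm.current_t(),arm.current_force()); arm.sign_off()"
```

```text
30.975 [0.3573168  0.0390291  0.14218686]
the job is handed in; nothing more can be done
```

I lowered the plain steel spanner fully home on the square, let go of it, and nipped up the lock ring. I handed the job in at 31 s with the gripper clear. `sign_off` gives no verdict.

- **Spanner:** It went down without jamming, with contact of about 2 N at the expected height. The picture after letting go showed the eye within about 1 px of its predicted seat and the handle on the rest on the +x side of the stop lug. It still looked that way after tightening, and the spanner had turned only about 3°.
- **Ring:** One clockwise stroke of 68° was commanded, and the ring's holes moved about 67.5°, so the fingers did not slip. The torque was flat, then rose from about 40–48° into the stroke at roughly 0.7 N m/rad. That puts the bite at about 20–28° (0.35–0.49 rad), inside the 0.10–0.60 rad allowed.
- **Uncertain:** The torque was read only at rest, with some zero drift. The jump at the bite showed as a rise over two steps of 4° instead of a sharp one, so the bite is known only to about ±4°, and its upper end is close to your 30° limit.
- **Bystanders:** I checked only those visible in the wrist pictures, and they had not moved. I took no final overall picture.

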